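# Put the hardware tins away in two stacks

## Task

Put the hardware tins away in two stacks: on the round stand the three round tins, the widest at the bottom and the narrowest on top; on the oblong stand the two oblong tins, the larger below and the smaller on top, both lined up lengthwise with the stand. Each tin sits flat and centred on what is under it. Never tip a tin over, and leave the glue jar, the hammer and the screwdriver where they lie.

Things in the scene. Friction and masses are not known exactly. Their poses are not given: they have to be found in the camera images.
- round_large: the widest round tin: closed aluminium tin, a plain upright cylinder 64 mm in diameter and 34 mm high with a flat top (paper disc and brass sample stud only drawn on it), about 260 g, loose. Origin: centre of its underside; z up.
- round_medium: the middle round tin: same make, 50 mm in diameter and 30 mm high, flat top, about 170 g, loose. Origin: centre of its underside; z up.
- round_small: the narrowest round tin: same make, 36 mm in diameter and 28 mm high, flat top, about 100 g, loose. Origin: centre of its underside; z up.
- oblong_large: the larger oblong tin: closed aluminium tin, a box 92 mm long (x) by 60 mm wide (y) and 32 mm high, flat top, about 300 g, loose; grasped across its width. Origin: centre of its underside; z up.
- oblong_small: the smaller oblong tin: 66 mm long (x) by 42 mm wide (y) and 28 mm high, flat top, about 160 g, loose; grasped across its width. Origin: centre of its underside; z up.
- round_stand: low round stand of dark wood with a cork face, 96 mm in diameter, flat top 12 mm above the table, fixed to the table. Origin: centre of its underside, at table height; z up.
- oblong_stand: low oblong stand of dark wood with a cork face, 116 mm long (x) by 84 mm wide (y), flat top 12 mm above the table, fixed to the table. Origin: centre of its underside, at table height; z up. Either way round along x is the same.
- glue_jar: bystander: white jar with a black lid, 60 mm in diameter and 75 mm high, loose. Origin: centre of its underside; z up.
- hammer: bystander: hammer lying flat, 220 mm long along its x, loose.
- screwdriver: bystander: red-handled screwdriver lying flat, 190 mm long along its x, loose.
Not all that is in view belongs to the job. Leave any green look-alike of the round_stand alone.

How it is judged (in metres and radians):
At the end, for the whole second after the job is handed in: Round stand: widest, middle, narrowest tin upwards. Oblong stand: larger, then smaller. Bottom tins within 12 mm of the stand's centre, others within 10 mm of the tin below; seated within 5 mm, upright within 0.1 rad, at rest; oblong ones lined up within 0.2 rad with what is below (horizontal distance between round_large and round_stand below 0.012 m and z of round_large in the frame of round_stand between 0.007 and 0.017 m and angle between each of round_large, round_medium, round_small, oblong_large, oblong_small's own z axis and vertical below 0.1 rad and linear speed of each of round_large, round_medium, round_small, oblong_large, oblong_small below 0.02 m/s and angular speed of each of round_large, round_medium, round_small, oblong_large, oblong_small below 0.2 rad/s and horizontal distance between round_medium and round_large below 0.01 m and z of round_medium in the frame of round_large between 0.029 and 0.039 m and horizontal distance between round_small and round_medium below 0.01 m and z of round_small in the frame of round_medium between 0.025 and 0.035 m and horizontal distance between oblong_large and oblong_stand below 0.012 m and z of oblong_large in the frame of oblong_stand between 0.007 and 0.017 m and angle between the x axis of oblong_large and the x axis of oblong_stand, either way round below 0.2 rad and horizontal distance between oblong_small and oblong_large below 0.01 m and z of oblong_small in the frame of oblong_large between 0.027 and 0.037 m and angle between the x axis of oblong_small and the x axis of oblong_large, either way round below 0.2 rad); the robot touches nothing.
It fails at once if a tin is tipped over (more than 0.6 rad) (angle between any of round_large, round_medium, round_small, oblong_large, oblong_small's own z axis and vertical above 0.6 rad).
It fails at once if the glue jar is moved by more than 25 mm (distance of glue_jar from where it was at the start of the episode above 0.025 m).
It fails at once if the hammer is moved by more than 25 mm (distance of hammer from where it was at the start of the episode above 0.025 m).
It fails at once if the screwdriver is moved by more than 25 mm (distance of screwdriver from where it was at the start of the episode above 0.025 m).
It also fails if it takes over 131 s, if anything falls off the work surface, if the arm or the gripper's body presses on something with over 40 N, if the wrist force passes 120 N, or if a joint passes its speed limit or range.

## Robot

A 6-joint arm with a two-finger parallel gripper is mounted at the origin on the work surface. World frame = base frame: x ahead of the robot, y to its left, z up, the work surface at z = 0. Lengths are in mm, angles in degrees, forces in N, time in s.
With the tool pointing down it reaches from about 300 to 850 mm from the base axis. Payload 4.2 kg.
Tool frame: the origin (TCP) lies midway between the tips of the shut fingers; the grasp point (between the pads) lies 19 mm behind it; z points along the fingers, y is the line along which they close (so a half turn about z gives the same grasp; the last joint's range is limited). The gripper opens to 91 mm and grips with 3 to 60 N. Pads are 32 mm wide; open, the fingers measure 118 mm over their backs; the gripper's body (76 mm by 178 mm) begins 60 mm behind the grasp point.
Start: joints at [62.968, 18.312, 89.639, -0, 72.044, -1.146], TCP at [251.041, 517.321, 213.976] pointing down, gripper open.
Joint ranges: [-177.97, 177.97], [-48.28, 115.42], [12.27, 149.76], [-77.06, 257.06], [2.81, 150.46], [-146.56, 146.56]. Speed limits (degrees/s): [147.25, 147.25, 180, 180, 180, 180].

## Interface

Orientations are given as [roll, pitch, yaw] about the fixed x, y, z axes, in that order (R = Rz(yaw) Ry(pitch) Rx(roll)).
In Python, from workcell import env gives the robot as it stands.
- The arm moves only by the shell command python3 -m jog 'ROWS' [FORCE]. ROWS is a JSON object of lists of equal length, an entry for each row: "jaw": the finger opening in mm, from 0 to 91.2; "slide": the shift along the tool's x, y, z in units of 30 mm (1.0 is 30 mm), a list of three; "spin": the turn about the tool's z in units of 8 degrees (1.0 is 8 degrees). In form: {"jaw": [jaw, ...], "slide": [[dx, dy, dz], ...], "spin": [spin, ...]}. A call has 1 to 10 rows; each row shifts and turns the commanded pose from where the row before left it, along the tool's axes as they then stand; what a row does not reach is not made up. A row lasts 1/10 s, in which the tool goes at most 50 mm and 8.59 degrees, less where a joint would pass 70% of its speed; a pose out of reach is approached as far as the arm can. A call is refused whole if a number of a shift passes 1 or a number of a turn 1, either way. A call with a gripper value outside its range is refused whole. The fingers move at their own pace and stop on an object; FORCE is the grip in N (left out, the last holds). Time passes only in rows, so rows that do not move let the fingers close. It gives the time, the measured TCP pose, the force, the opening and the grip force at its end, in the units of the state.
- env.state(): the state, without advancing time (a new reading comes with each control period).
- env.grab_frame(name): name is "side" or "top"; returns the picture (480x640x3 uint8, red, green, blue); there is no depth.
- env.camera_model(name): a dict with "fx", "fy", "cx", "cy" (pixels), "camera_from_world" (4x4, takes a point from world to camera coordinates). Camera axes: x right, y up, looking along -z (the intrinsics and any distortion apply to the point x, -y, -z); pixel columns grow to the right and rows downward; lengths in mm; the calibration is good to about 2 mm. A picture is of the moment at which its call begins. camera_model takes no time and is no camera call.
- env.job_done(): hands the job in; it is judged then, once.
The state is a dict: "time_s": time; "qpos": joint angles; "qvel": joint speeds; "effort": joint torques, N m; "ee_pos": TCP position; "ee_rot": TCP orientation; "force": force on the tool from outside, world axes, zero at the start; "torque": the same for the moment, N m; "gripper_width": finger opening in mm; "gripper_force": force on a finger pad.
Only numpy, scipy, OpenCV 4.12 (cv2) and the standard library are available. Lean on these libraries where they do the work, as an engineer would, in place of code of your own. Each camera call takes 0.05 s, during which the arm holds its last target. There are 200 camera calls.

## Working session

There is one attempt and no reset: what is moved stays moved. The work goes in short steps, Python scripts to look and compute and a shell command to move; the robot and the scene stay as the last step left them, time stands still between calls to the robot, and variables do not carry over. Pictures are saved under pics/ and viewed, at most 14 in all, crops included, and the job is handed in when it is done.

```bash
ls; mkdir -p pics
python3 - <<'E'
from workcell import env
import cv2
for n in("side","top"):
    f=env.grab_frame(n); cv2.imwrite(f"pics/{n}0.png",f[:,:,::-1]); print(env.camera_model(n))
print(env.state())
E
```

```text
pics
{'fx': 454.22935937428895, 'fy': 454.22935937428895, 'cx': 320.1576344037711, 'cy': 246.92858206288864, 'camera_from_world': array([[ 9.52888342e-01, -3.02924661e-01, -1.55066771e-02,
        -5.21245649e+02],
       [ 2.08536567e-01,  6.17139885e-01,  7.58716590e-01,
        -1.38411878e+02],
       [-2.20264177e-01, -7.26205902e-01,  6.51236270e-01,
        -8.44087876e+02],
       [ 0.00000000e+00,  0.00000000e+00,  0.00000000e+00,
         1.00000000e+00]])}
{'fx': 452.001743863051, 'fy': 452.001743863051, 'cx': 321.8907857361667, 'cy': 246.4020528814666, 'camera_from_world': array([[-6.28589285e-03, -9.99931036e-01,  9.92023082e-03,
        -7.74855298e+00],
       [ 9.99286848e-01, -5.91185225e-03,  3.72940421e-02,
        -5.37566391e+02],
       [-3.72328232e-02,  1.01475825e-02,  9.99255094e-01,
        -1.30873585e+03],
       [ 0.00000000e+00,  0.00000000e+00,  0.00000000e+00,
         1.00000000e+00]])}
{'time_s': 0.1, 'qpos': array([ 6.29691595e+01,  1.83480753e+01,  8.96984270e+01, -1.72770835e-04,
        7.20447336e+01, -1.14715580e+00]), 'qvel': array([-0.07788613, -0.02358051, -0.19968022,  0.12940612, -0.08700248,
       -0.01925392]), 'effort': array([ 3.66651566e-04, -4.13331842e+01, -2.32511401e+01,  7.27952714e-02,
        4.21830732e-02, -3.45446176e-05]), 'ee_pos': array([250.82140566, 516.91245275, 213.21008815]), 'ee_rot': array([-1.79908779e+02, -1.66233107e-03,  1.54116367e+02]), 'force': array([-0.22107454,  0.28400483, -0.21007284]), 'torque': array([-0.00788465,  0.001877  , -0.00895095]), 'gripper_force': 0.0, 'gripper_width': 90.94094153862312}
```

View pics/top0.png

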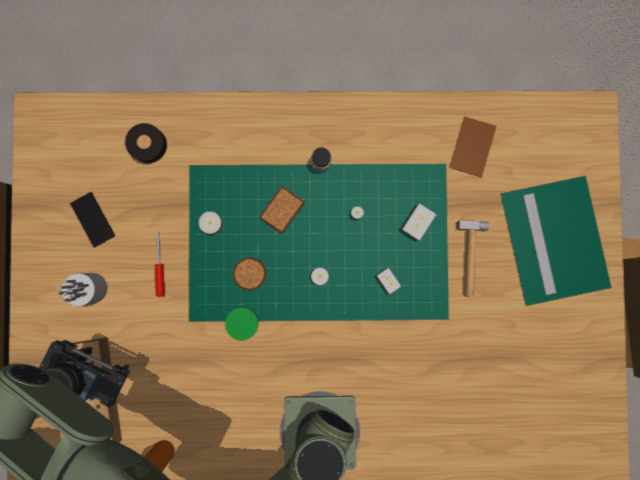

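View pics/side0.png

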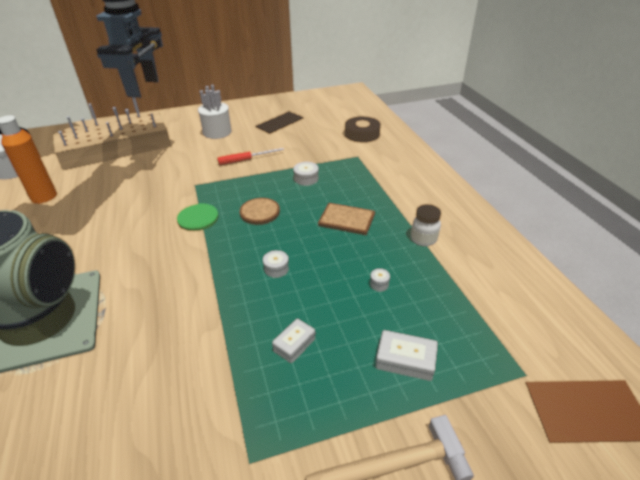

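The top view shows, in top-camera pixels:
- **Round tins:** large (209,222), medium (319,276), small (357,213).
- **Oblong tins:** large (419,222), small (388,281).
- **Stands:** round cork (249,273), oblong cork (281,209).
- **Bystanders:** jar (320,160), hammer (472,250), screwdriver (160,270).

Two candidates need ruling out:
- **Round stand:** cork disc (249,273) or green disc (241,324). The cork one fits; the green one is the look-alike.
- **Oblong stand:** cork block (281,209) or flat brown leather (473,147). The block fits, being raised with a dark wood rim.

I'll confirm this in an enlarged crop, with the segmentation drawn on it.

```bash
cat > seg.py <<'E'
import cv2,numpy as np
from workcell import env
def masks(rgb):
    h=cv2.cvtColor(rgb,cv2.COLOR_RGB2HSV); H,S,V=[h[...,i].astype(int) for i in range(3)]
    white=((S<50)&(V>100)).astype(np.uint8)*255
    brown=((H<20)&(S>75)&(V>40)).astype(np.uint8)*255
    return white,brown
def blobs(m,roi,amin):
    x0,y0,x1,y1=roi; z=np.zeros_like(m); z[y0:y1,x0:x1]=m[y0:y1,x0:x1]
    return [c for c in cv2.findContours(z,cv2.RETR_EXTERNAL,cv2.CHAIN_APPROX_NONE)[0] if cv2.contourArea(c)>amin]
def ray(name,uv):
    c=env.camera_model(name); T=np.array(c["camera_from_world"]); R=T[:3,:3]
    d=R.T@np.array([(uv[0]-c["cx"])/c["fx"],-(uv[1]-c["cy"])/c["fy"],-1.]); return -R.T@T[:3,3],d
def plane(name,uv,z):
    o,d=ray(name,uv); return (o+d*(z-o[2])/d[2])
def tri(a,b):
    o1,d1=ray("top",a);o2,d2=ray("side",b)
    s=np.linalg.lstsq(np.c_[d1,-d2],o2-o1,rcond=None)[0]; p,q=o1+s[0]*d1,o2+s[1]*d2
    return (p+q)/2,np.linalg.norm(p-q)
E
python3 - <<'E'
from seg import *
for n,roi in(("top",(192,168,446,318)),("side",(190,150,520,460))):
    rgb=cv2.imread(f"pics/{n}0.png")[:,:,::-1].copy(); w,b=masks(rgb); 
    k=3
    big=cv2.resize(rgb,None,fx=k,fy=k,interpolation=cv2.INTER_CUBIC)
    for nm,m,col in(("w",w,(255,0,0)),("b",b,(0,0,255))):
        for c in blobs(m,roi,40):
            r=cv2.minAreaRect(c); print(n,nm,np.round(r[0],1),np.round(r[1],1),round(r[2],1),cv2.contourArea(c))
            cv2.drawContours(big,[c*k+1],-1,col,1)
    x0,y0,x1,y1=(190,140,450,340) if n=="top" else (170,150,450,400)
    o=big[y0*k:y1*k,x0*k:x1*k]
    o=cv2.resize(o,None,fx=min(1,600/o.shape[0],800/o.shape[1]),fy=min(1,600/o.shape[0],800/o.shape[1]))
    cv2.imwrite(f"pics/{n}_seg.png",o[:,:,::-1])
E
```

```text
top w [388.6 280.6] [23.3 14.7] 56.3 312.0
top w [319.5 275.5] [17. 17.] 45.0 228.0
top w [209.5 222. ] [21.9 21.9] 45.0 374.0
top w [357. 212.] [12. 12.] 90.0 112.5
top w [419.  221.5] [21.1 31.7] 32.7 623.0
top b [249.  273.5] [31. 32.] 90.0 775.0
top b [281.4 209.3] [28.4 39.3] 35.5 1051.0
side w [447.6 438.9] [51.1 19.8] 65.6 783.0
side w [407.  354.4] [60.5 40.8] 12.5 2266.5
side w [293.3 339.3] [29.1 43.3] 42.0 1073.0
side w [380. 279.] [22. 18.] 90.0 307.0
side w [275.5 263. ] [26. 25.] 90.0 523.0
side w [424.3 233.2] [30.  26.9] 5.0 548.5
side w [305.  173.5] [23. 26.] 90.0 472.5
side w [476.5 190.5] [81. 85.] 90.0 3444.0
side b [393.5 419. ] [ 80. 251.] 90.0 8924.5
side b [218.  345.5] [ 56. 227.] 0.0 7670.5
side b [346.1 217.7] [52.  23.8] 10.6 1066.5
side b [259. 210.] [24. 38.] 90.0 725.5
side b [377.5 209.1] [389.  153.1] 25.9 16297.5
```

View pics/top_seg.png

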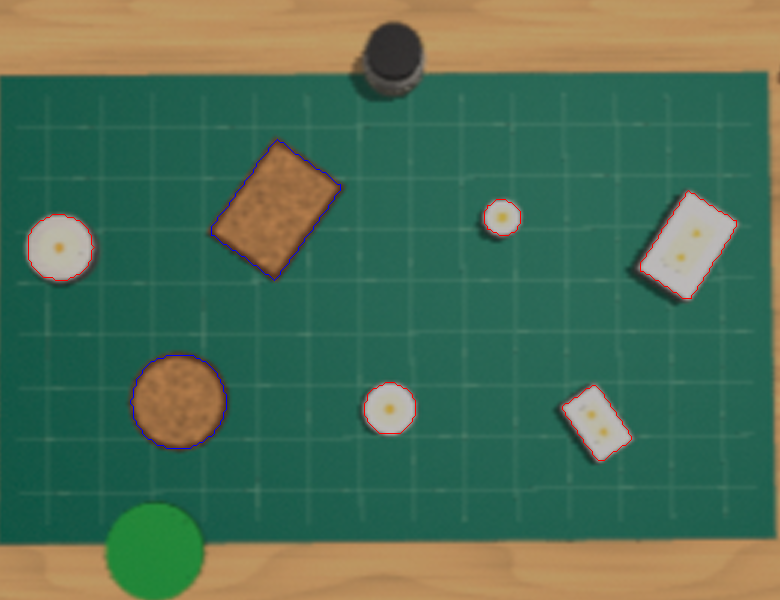

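View pics/side_seg.png

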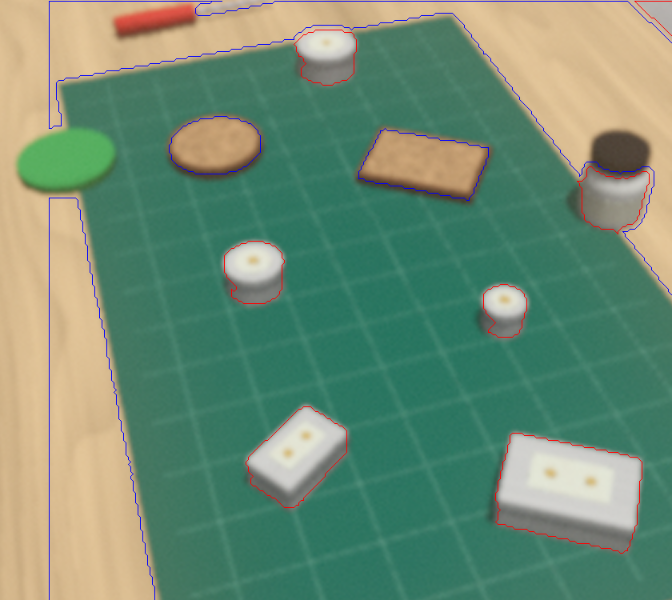

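The crop confirms it. The cork disc and cork block are the stands, the green disc at crop (155,551) is the decoy, and all five tins are cleanly outlined. Next I triangulate heights from the studs (tins) and the face centroids (stands).

Run:
```python
from seg import *
im={n:cv2.imread(f"pics/{n}0.png")[:,:,::-1].copy() for n in("top","side")}
B={"round_large":((209,222),(305,173)),"round_medium":((319,276),(276,263)),"round_small":((357,212),(380,279)),
"oblong_large":((419,222),(407,354)),"oblong_small":((388,281),(293,339)),"round_stand":((249,273),(259,210)),"oblong_stand":((281,209),(346,218))}
roi={"top":(192,168,446,318),"side":(215,150,480,400)}
def find(n,pt,brown):
    m=masks(im[n])[1 if brown else 0]
    cs=[c for c in blobs(m,roi[n],40) if cv2.contourArea(c)<3000]
    return min(cs,key=lambda c:np.hypot(*(np.array(cv2.minAreaRect(c)[0])-pt)))
for k,(a,b) in B.items():
    br="stand" in k; ps=[];cc={}
    for n,p in(("top",a),("side",b)):
        c=find(n,p,br); z=np.zeros((480,640),np.uint8); cv2.drawContours(z,[c],-1,255,-1); cc[n]=c
        if br: M=cv2.moments(c); ps.append((M["m10"]/M["m00"],M["m01"]/M["m00"]))
        else:
            f=im[n].astype(float); sat=np.clip(f[...,0]-f[...,2]-30,0,None)*(cv2.erode(z,np.ones((5,5)))>0)
            if sat.sum()==0: print("nosat",n); 
            yy,xx=np.mgrid[:480,:640]; ps.append(((sat*xx).sum()/sat.sum(),(sat*yy).sum()/sat.sum()))
    P,e=tri(*ps)
    c=cc["top"]; H={"round_large":34,"round_medium":30,"round_small":28,"oblong_large":32,"oblong_small":28}.get(k,12)
    W=np.array([plane("top",q,H)[:2] for q in c.reshape(-1,2)],np.float32)
    r=cv2.minAreaRect(W); M=cv2.moments(W.reshape(-1,1,2)); box=cv2.boxPoints(r)
    e1,e2=box[1]-box[0],box[2]-box[1]; L=max(e1,e2,key=np.linalg.norm)
    print(k,"tri",P.round(1),"err",round(e,1),"| plane ctr",np.round([M["m10"]/M["m00"],M["m01"]/M["m00"]],1),np.round(r[1],0),"long axis",round(np.degrees(np.arctan2(L[1],L[0]))%180,1))
```

```text
round_large tri [607.1 311.   35.8] err 1.5 | plane ctr [608.4 310.6] [63. 63.] long axis 44.8
round_medium tri [451.4  -3.   31.6] err 1.7 | plane ctr [452.7  -3.5] [49. 49.] long axis 44.7
round_small tri [ 634.6 -112.4   29.2] err 1.8 | plane ctr [ 635.5 -112.9] [35. 35.] long axis 179.5
oblong_large tri [ 606.  -290.5   33.1] err 2.2 | plane ctr [ 607.  -291.1] [61. 92.] long axis 146.8
oblong_small tri [ 436.1 -202.    29.5] err 1.9 | plane ctr [ 437.5 -201.9] [67. 42.] long axis 33.2
round_stand tri [459.3 201.5   7.9] err 1.7 | plane ctr [460.3 200.7] [93. 90.] long axis 89.6
oblong_stand tri [646.4 107.1   7. ] err 1.0 | plane ctr [646.4 106.5] [ 83. 115.] long axis 144.1
```

The triangulated tin heights agree with the text. The stand centroids come out low because the masks include the rim. Next is a planning helper that converts a target into tool-axis units.

```bash
cat > plan.py <<'E'
import sys,numpy as np
from scipy.spatial.transform import Rotation as Ro
from workcell import env
s=env.state(); x,y,z=map(float,sys.argv[1:4]); R=Ro.from_euler("xyz",s["ee_rot"],degrees=True)
yaw=s["ee_rot"][2]; sp=0
if len(sys.argv)>4: sp=-((float(sys.argv[4])-yaw+180)%360-180)
d=(R*Ro.from_euler("z",sp,degrees=True)).inv().apply(np.array([x,y,z])-s["ee_pos"])/30
print("t",round(s["time_s"],1),"pos",s["ee_pos"].round(1),"rot",s["ee_rot"].round(1),"w",round(s["gripper_width"],1),"F",s["force"].round(1),"| spin units",round(sp/8,2),"then slide units",d.round(2))
E
python3 plan.py 608.4 310.6 120
```

```text
t 0.1 pos [250.8 516.9 213.2] rot [-179.9   -0.   154.1] w 90.9 F [-0.2  0.3 -0.2] | spin units 0.0 then slide units [-13.73  -0.98   3.11]
```

```bash
python3 -m jog '{"jaw":[90,90,90,90,90,90,90,90,90,90],"slide":[[-0.9,0,0],[-0.9,0,0],[-0.9,0,0],[-0.9,0,0],[-0.9,0,0],[-0.9,0,0],[-0.9,0,0],[-0.9,0,0],[-0.9,0,0],[-0.9,0,0]],"spin":[0,0,0,0,0,0,0,0,0,0]}' 25; python3 -m jog '{"jaw":[90,90,90,90,90,90,90,90],"slide":[[-0.8,-0.2,0.5],[-0.8,-0.2,0.5],[-0.8,-0.2,0.5],[-0.8,-0.2,0.5],[-0.8,-0.2,0.5],[-0.7,0,0.5],[0,0,0],[0,0,0]],"spin":[0,0,0,0,0,0,0,0]}'; python3 plan.py 608.4 310.6 6
```

```text
time_s: 1.1
ee_pos: [494.7, 398.7, 213.4]
ee_rot: [-179.9, -0.0, 154.1]
force: [-0.1, -0.2, 0.6]
gripper_width: 89.9
gripper_force: 0.0
time_s: 1.9
ee_pos: [607.2, 310.8, 123.3]
ee_rot: [-179.9, -0.1, 154.1]
force: [-0.1, 0.2, 0.4]
gripper_width: 90.0
gripper_force: 0.0
t 1.9 pos [607.2 310.8 123.3] rot [-1.799e+02 -1.000e-01  1.541e+02] w 90.0 F [-0.1  0.2  0.4] | spin units 0.0 then slide units [-0.04  0.02  3.91]
```

```bash
python3 -m jog '{"jaw":[90,90,90,90,90,90,90,90],"slide":[[-0.04,0.02,0.7],[0,0,0.7],[0,0,0.7],[0,0,0.7],[0,0,0.6],[0,0,0.3],[0,0,0.2],[0,0,0]],"spin":[0,0,0,0,0,0,0,0]}'; python3 -m jog '{"jaw":[50,50,50,50,50,50,50],"slide":[[0,0,0],[0,0,0],[0,0,0],[0,0,0],[0,0,0],[0,0,0],[0,0,0]],"spin":[0,0,0,0,0,0,0]}' 25
```

```text
time_s: 2.7
ee_pos: [608.7, 311.4, 7.1]
ee_rot: [180.0, -0.0, 154.1]
force: [-0.2, 0.1, 0.4]
gripper_width: 89.7
gripper_force: 0.0
time_s: 3.4
ee_pos: [609.2, 310.8, 7.6]
ee_rot: [180.0, 0.0, 154.1]
force: [-0.7, -1.0, 5.9]
gripper_width: 63.6
gripper_force: 25.0
```

```bash
python3 -m jog '{"jaw":[50,50,50,50,50],"slide":[[0,0,-0.3],[0,0,-0.6],[0,0,-0.6],[0,0,-0.6],[0,0,-0.3]],"spin":[0,0,0,0,0]}'; python3 plan.py 460.3 200.7 20
```

```text
time_s: 3.9
ee_pos: [609.6, 311.4, 80.3]
ee_rot: [179.9, 0.1, 154.1]
force: [-0.0, 0.4, -3.4]
gripper_width: 63.5
gripper_force: 25.0
t 3.9 pos [609.6 311.4  80.3] rot [1.799e+02 1.000e-01 1.541e+02] w 63.5 F [-0.   0.4 -3.4] | spin units 0.0 then slide units [ 2.87 -5.5   2.  ]
```

```bash
python3 -m jog '{"jaw":[50,50,50,50,50,50,50,50,50,50],"slide":[[0.2,-0.4,0],[0.37,-0.7,0],[0.37,-0.7,0],[0.37,-0.7,0],[0.37,-0.7,0],[0.37,-0.7,0],[0.37,-0.7,0],[0.3,-0.6,0],[0.15,-0.3,0],[0,0,0]],"spin":[0,0,0,0,0,0,0,0,0,0]}'; python3 plan.py 460.3 200.7 20
```

```text
time_s: 4.9
ee_pos: [458.5, 199.5, 78.8]
ee_rot: [-180.0, -0.0, 154.1]
force: [0.5, -0.4, -2.4]
gripper_width: 63.4
gripper_force: 25.0
t 4.9 pos [458.5 199.5  78.8] rot [-180.    -0.   154.1] w 63.4 F [ 0.5 -0.4 -2.4] | spin units 0.0 then slide units [-0.04  0.06  1.96]
```

```bash
python3 -m jog '{"jaw":[50,50,50,50,50,50,50],"slide":[[-0.04,0.06,0.4],[0,0,0.5],[0,0,0.5],[0,0,0.4],[0,0,0.12],[0,0,0.04],[0,0,0]],"spin":[0,0,0,0,0,0,0]}'; python3 plan.py 460.3 200.7 20
```

```text
time_s: 5.6
ee_pos: [462.0, 201.4, 20.1]
ee_rot: [180.0, 0.0, 154.1]
force: [0.1, 0.1, -1.8]
gripper_width: 63.2
gripper_force: 25.0
t 5.6 pos [462.  201.4  20.1] rot [180.    0.  154.1] w 63.2 F [ 0.1  0.1 -1.8] | spin units 0.0 then slide units [ 0.04 -0.05  0.  ]
```

Still bearing its weight, so I'll lower about 1 mm more, then release and rise.

```bash
python3 -m jog '{"jaw":[50,50,50],"slide":[[0.04,-0.04,0.02],[0,0,0.03],[0,0,0]],"spin":[0,0,0]}';python3 -m jog '{"jaw":[74,90,90,90,90,90,90],"slide":[[0,0,0],[0,0,0],[0,0,0],[0,0,-0.3],[0,0,-0.8],[0,0,-0.8],[0,0,-0.8]],"spin":[0,0,0,0,0,0,0]}'; python3 plan.py 452.7 -3.5 6
```

```text
time_s: 5.9
ee_pos: [460.0, 200.7, 19.6]
ee_rot: [180.0, 0.0, 154.1]
force: [-0.1, 0.0, 4.7]
gripper_width: 63.6
gripper_force: 25.0
time_s: 6.6
ee_pos: [459.8, 200.6, 101.0]
ee_rot: [180.0, 0.0, 154.1]
force: [-0.1, -0.0, 0.5]
gripper_width: 89.9
gripper_force: 0.0
t 6.6 pos [459.8 200.6 101. ] rot [180.    0.  154.1] w 89.9 F [-0.1 -0.   0.5] | spin units 0.0 then slide units [-2.76 -6.23  3.17]
```

```bash
python3 -m jog '{"jaw":[90,90,90,90,90,90,90,90,90,90],"slide":[[-0.16,-0.33,0],[-0.3,-0.7,0],[-0.35,-0.8,0],[-0.35,-0.8,0],[-0.35,-0.8,0],[-0.35,-0.8,0],[-0.35,-0.8,0],[-0.35,-0.8,0],[-0.2,-0.4,0],[0,0,0]],"spin":[0,0,0,0,0,0,0,0,0,0]}'; python3 plan.py 452.7 -3.5 6
```

```text
time_s: 7.6
ee_pos: [452.4, -4.9, 99.3]
ee_rot: [-180.0, -0.0, 154.0]
force: [0.0, -0.2, 1.0]
gripper_width: 90.0
gripper_force: 0.0
t 7.6 pos [452.4  -4.9  99.3] rot [-180.   -0.  154.] w 90.0 F [ 0.  -0.2  1. ] | spin units 0.0 then slide units [0.01 0.05 3.11]
```

```bash
python3 -m jog '{"jaw":[90,90,90,90,90,90,90],"slide":[[0,0.02,0.6],[0,0,0.7],[0,0,0.7],[0,0,0.6],[0,0,0.35],[0,0,0.15],[0,0,0]],"spin":[0,0,0,0,0,0,0]}'; python3 -m jog '{"jaw":[40,40,40,40,40,40,40],"slide":[[0,0,0],[0,0,0],[0,0,0],[0,0,0],[0,0,0],[0,0,0],[0,0,0]],"spin":[0,0,0,0,0,0,0]}' 25
```

```text
time_s: 8.3
ee_pos: [452.9, -2.7, 6.4]
ee_rot: [-180.0, -0.0, 154.1]
force: [0.2, 0.6, 0.4]
gripper_width: 90.2
gripper_force: 0.0
time_s: 9.0
ee_pos: [453.0, -3.2, 6.8]
ee_rot: [180.0, 0.0, 154.1]
force: [-0.7, -0.5, 2.4]
gripper_width: 49.4
gripper_force: 25.0
```

```bash
python3 -m jog '{"jaw":[40,40,40,40,40,40],"slide":[[0,0,-0.3],[0,0,-0.7],[0,0,-0.8],[0,0,-0.8],[0,0,-0.4],[0,0,0]],"spin":[0,0,0,0,0,0]}'; python3 -m jog '{"jaw":[40,40,40,40,40,40,40,40,40,40],"slide":[[0.16,0.3,0],[0.3,0.7,0],[0.35,0.8,0],[0.35,0.8,0],[0.35,0.8,0],[0.35,0.8,0],[0.35,0.8,0],[0.3,0.7,0],[0.2,0.5,0],[0.1,0.3,0]],"spin":[0,0,0,0,0,0,0,0,0,0]}'; python3 plan.py 460.2 200.7 53
```

```text
time_s: 9.6
ee_pos: [454.2, -3.1, 98.5]
ee_rot: [179.9, 0.2, 154.1]
force: [0.7, -0.2, -1.6]
gripper_width: 49.3
gripper_force: 25.0
time_s: 10.6
ee_pos: [461.5, 210.3, 95.7]
ee_rot: [-179.9, -0.1, 154.2]
force: [-0.2, -0.5, -1.5]
gripper_width: 49.8
gripper_force: 25.0
t 10.6 pos [461.5 210.3  95.7] rot [-1.799e+02 -1.000e-01  1.542e+02] w 49.8 F [-0.2 -0.5 -1.5] | spin units 0.0 then slide units [-0.1  -0.31  1.42]
```

```bash
python3 - <<'E'
from seg import *
rgb=env.grab_frame("side"); cv2.imwrite("pics/side1.png",cv2.resize(rgb[100:300,180:420],None,fx=3,fy=3,interpolation=cv2.INTER_CUBIC)[:,:,::-1])
E
python3 plan.py 460.2 200.7 53
```

```text
t 10.7 pos [462.2 211.1  96. ] rot [180.   -0.  154.2] w 49.2 F [ 0.2  1.1 -0.7] | spin units 0.0 then slide units [-0.09 -0.34  1.43]
```

View pics/side1.png

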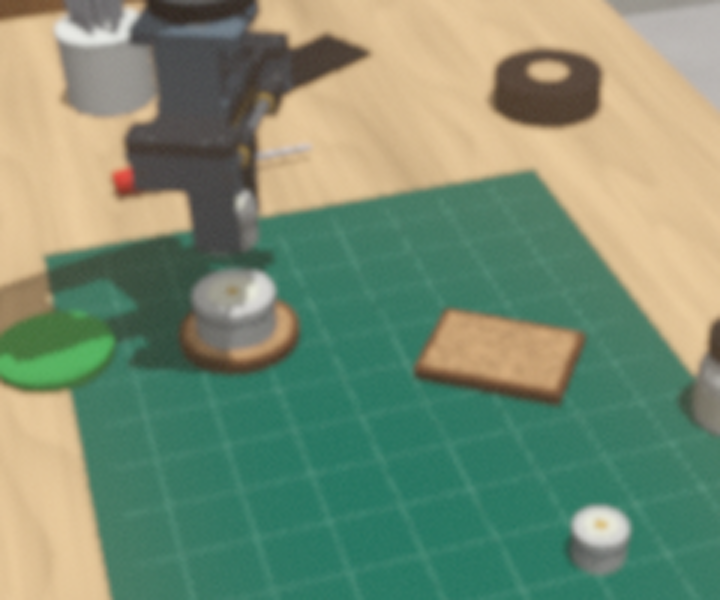

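The crop shows the large tin flat on the round stand (stud at crop (232,291), stand centre about (240,335)), with the medium tin held above it. I'll check the centring by ray and move onto it.

```bash
python3 -c "
from seg import *
print(plane('side',(232/3+180,291/3+100),46))"; python3 -m jog '{"jaw":[40,40,40,40,40,40,40],"slide":[[-0.1,-0.34,0],[0,0,0],[0,0,0.4],[0,0,0.5],[0,0,0.35],[0,0,0.12],[0,0,0]],"spin":[0,0,0,0,0,0,0]}'; python3 plan.py 460.2 200.7 53
```

```text
[457.90326329 202.10924218  46.        ]
time_s: 11.35
ee_pos: [460.1, 198.2, 54.8]
ee_rot: [-179.9, -0.1, 154.1]
force: [0.3, 0.2, -0.9]
gripper_width: 49.7
gripper_force: 25.0
t 11.3 pos [460.1 198.2  54.8] rot [-1.799e+02 -1.000e-01  1.541e+02] w 49.7 F [ 0.3  0.2 -0.9] | spin units 0.0 then slide units [0.03 0.08 0.06]
```

```bash
python3 -m jog '{"jaw":[40,40,40],"slide":[[0.02,0.06,0.04],[0,0,0.03],[0,0,0]],"spin":[0,0,0]}'; python3 plan.py 460.2 200.7 53
```

```text
time_s: 11.65
ee_pos: [461.0, 200.7, 53.7]
ee_rot: [180.0, 0.0, 154.1]
force: [-0.2, 0.7, -1.5]
gripper_width: 49.2
gripper_force: 25.0
t 11.7 pos [461.  200.7  53.7] rot [180.    0.  154.1] w 49.2 F [-0.2  0.7 -1.5] | spin units 0.0 then slide units [ 0.02 -0.01  0.02]
```

```bash
python3 -m jog '{"jaw":[40,40],"slide":[[0,0,0.04],[0,0,0]],"spin":[0,0]}';python3 -m jog '{"jaw":[58,72,80,90,90,90,90],"slide":[[0,0,0],[0,0,0],[0,0,0],[0,0,-0.3],[0,0,-0.8],[0,0,-0.8],[0,0,-0.4]],"spin":[0,0,0,0,0,0,0]}'; python3 plan.py 635.5 -112.9 6
```

```text
time_s: 11.85
ee_pos: [461.1, 200.7, 52.8]
ee_rot: [180.0, 0.0, 154.1]
force: [-0.3, 0.1, 3.0]
gripper_width: 49.7
gripper_force: 25.0
time_s: 12.55
ee_pos: [461.9, 200.9, 123.6]
ee_rot: [179.8, 0.1, 154.1]
force: [-0.2, 0.4, -1.1]
gripper_width: 89.8
gripper_force: 0.0
t 12.6 pos [461.9 200.9 123.6] rot [1.798e+02 1.000e-01 1.541e+02] w 89.8 F [-0.2  0.4 -1.1] | spin units 0.0 then slide units [-9.76 -6.9   3.93]
```

```bash
python3 -m jog '{"jaw":[90,90,90,90,90,90,90,90,90,90],"slide":[[-0.35,-0.25,0],[-0.7,-0.5,0],[-0.7,-0.5,0],[-0.7,-0.5,0],[-0.7,-0.5,0],[-0.7,-0.5,0],[-0.7,-0.5,0],[-0.7,-0.5,0],[-0.7,-0.5,0],[-0.7,-0.5,0]],"spin":[0,0,0,0,0,0,0,0,0,0]}'; python3 -m jog '{"jaw":[70,70,70,70,70,70,70],"slide":[[-0.7,-0.5,0],[-0.7,-0.5,0],[-0.7,-0.5,0],[-0.6,-0.4,0.2],[-0.41,-0.25,0.6],[0,0,0.4],[0,0,0]],"spin":[0,0,0,0,0,0,0]}';python3 plan.py 635.5 -112.9 6
```

```text
time_s: 13.55
ee_pos: [577.7, -16.8, 119.8]
ee_rot: [-179.9, -0.1, 154.1]
force: [1.0, 0.4, 0.4]
gripper_width: 90.0
gripper_force: 0.0
time_s: 14.25
ee_pos: [631.1, -112.8, 81.4]
ee_rot: [-179.9, -0.4, 154.1]
force: [-0.1, -1.1, -0.8]
gripper_width: 70.3
gripper_force: 0.0
t 14.2 pos [ 631.1 -112.8   81.4] rot [-179.9   -0.4  154.1] w 70.3 F [-0.1 -1.1 -0.8] | spin units 0.0 then slide units [-0.15  0.07  2.51]
```

```bash
python3 -m jog '{"jaw":[70,70,70,70,70,70,70],"slide":[[-0.08,0.04,0],[0,0,0.6],[0,0,0.7],[0,0,0.7],[0,0,0.3],[0,0,0.15],[0,0,0]],"spin":[0,0,0,0,0,0,0]}'; python3 plan.py 635.5 -112.9 6
```

```text
time_s: 14.95
ee_pos: [636.7, -113.2, 12.1]
ee_rot: [180.0, 0.0, 154.1]
force: [-0.4, 0.7, -0.2]
gripper_width: 70.3
gripper_force: 0.0
t 14.9 pos [ 636.7 -113.2   12.1] rot [180.    0.  154.1] w 70.3 F [-0.4  0.7 -0.2] | spin units 0.0 then slide units [ 0.04 -0.01  0.2 ]
```

```bash
python3 -m jog '{"jaw":[70,70,26,26,26,26,26,26,26,26],"slide":[[0.03,0,0.18],[0,0,0],[0,0,0],[0,0,0],[0,0,0],[0,0,0],[0,0,0],[0,0,0],[0,0,0],[0,0,0]],"spin":[0,0,0,0,0,0,0,0,0,0]}' 20;  python3 -m jog '{"jaw":[26,26,26,26,26,26,26],"slide":[[0,0,-0.3],[0,0,-0.7],[0,0,-0.8],[0,0,-0.8],[0,0,-0.8],[0,0,-0.5],[0,0,0]],"spin":[0,0,0,0,0,0,0]}'; python3 plan.py 460.6 200.7 83
```

```text
time_s: 15.95
ee_pos: [635.7, -113.2, 6.5]
ee_rot: [180.0, 0.0, 154.1]
force: [-0.3, -0.3, 1.2]
gripper_width: 35.7
gripper_force: 20.0
time_s: 16.65
ee_pos: [637.2, -113.4, 126.4]
ee_rot: [179.9, 0.3, 154.1]
force: [-0.4, 0.8, -1.3]
gripper_width: 35.0
gripper_force: 20.0
t 16.6 pos [ 637.2 -113.4  126.4] rot [179.9   0.3 154.1] w 35.0 F [-0.4  0.8 -1.3] | spin units 0.0 then slide units [9.87 6.85 1.4 ]
```

```bash
python3 -m jog '{"jaw":[26,26,26,26,26,26,26,26,26,26],"slide":[[0.35,0.25,0],[0.7,0.5,0],[0.7,0.5,0],[0.7,0.5,0],[0.7,0.5,0],[0.7,0.5,0],[0.7,0.5,0],[0.7,0.5,0],[0.7,0.5,0],[0.7,0.5,0]],"spin":[0,0,0,0,0,0,0,0,0,0]}'; python3 -m jog '{"jaw":[26,26,26,26,26,26,26,26],"slide":[[0.7,0.5,0],[0.7,0.5,0],[0.7,0.5,0],[0.6,0.4,0],[0.4,0.2,0],[0.1,0,0],[0,0,0],[0,0,0]],"spin":[0,0,0,0,0,0,0,0]}';python3 plan.py 460.6 200.7 83
python3 - <<'E'
from seg import *
rgb=env.grab_frame("side"); cv2.imwrite("pics/side2.png",cv2.resize(rgb[130:250,200:320],None,fx=5,fy=5,interpolation=cv2.INTER_CUBIC)[:,:,::-1])
E
```

```text
time_s: 17.65
ee_pos: [515.9, 103.4, 121.9]
ee_rot: [-179.9, -0.2, 154.1]
force: [-0.4, 0.6, -1.2]
gripper_width: 36.1
gripper_force: 20.0
time_s: 18.45
ee_pos: [459.7, 200.1, 123.2]
ee_rot: [-180.0, 0.0, 154.1]
force: [0.1, 0.4, -0.9]
gripper_width: 35.1
gripper_force: 20.0
t 18.4 pos [459.7 200.1 123.2] rot [-180.     0.   154.1] w 35.1 F [ 0.1  0.4 -0.9] | spin units 0.0 then slide units [-0.02  0.03  1.34]
```

View pics/side2.png

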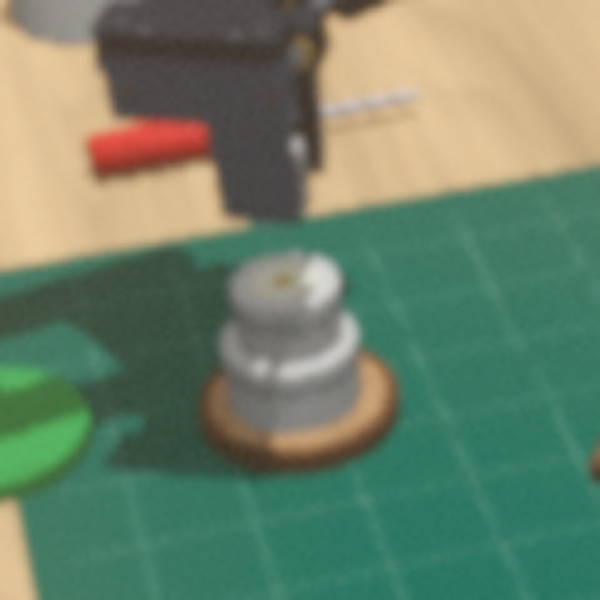

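The crop shows the medium tin (stud at crop (285,280)) seated flat on the large one, both centred. The small tin goes down next.

```bash
python3 -m jog '{"jaw":[26,26,26,26,26,26,26],"slide":[[-0.02,0.02,0.3],[0,0,0.4],[0,0,0.4],[0,0,0.14],[0,0,0.05],[0,0,0],[0,0,0]],"spin":[0,0,0,0,0,0,0]}'; python3 plan.py 460.6 200.7 82.5
```

```text
time_s: 19.2
ee_pos: [460.7, 201.2, 84.9]
ee_rot: [180.0, 0.0, 154.1]
force: [-0.3, 0.0, -2.1]
gripper_width: 35.4
gripper_force: 20.0
t 19.2 pos [460.7 201.2  84.9] rot [180.    0.  154.1] w 35.4 F [-0.3  0.  -2.1] | spin units 0.0 then slide units [-0.   -0.02  0.08]
```

```bash
python3 -m jog '{"jaw":[26,26,26,26],"slide":[[0,-0.01,0.04],[0,0,0.03],[0,0,0.03],[0,0,0]],"spin":[0,0,0,0]}';python3 -m jog '{"jaw":[44,54,64,70,80,90,90],"slide":[[0,0,0],[0,0,0],[0,0,0],[0,0,-0.3],[0,0,-0.7],[0,0,-0.7],[0,0,-0.4]],"spin":[0,0,0,0,0,0,0]}'; python3 plan.py 607 -291.1 6 146.8
```

```text
time_s: 19.6
ee_pos: [460.3, 200.8, 82.4]
ee_rot: [180.0, 0.0, 154.1]
force: [-1.1, -0.6, 3.9]
gripper_width: 35.3
gripper_force: 20.0
time_s: 20.3
ee_pos: [461.1, 201.1, 146.7]
ee_rot: [179.9, 0.1, 154.1]
force: [-0.5, -0.6, 0.1]
gripper_width: 88.4
gripper_force: 0.0
t 20.3 pos [461.1 201.1 146.7] rot [1.799e+02 1.000e-01 1.541e+02] w 88.4 F [-0.5 -0.6  0.1] | spin units 0.91 then slide units [-13.05 -11.08   4.68]
```

```bash
python3 -m jog '{"jaw":[90,90,90,90,90,90,90,90,90,90],"slide":[[0,0,0],[-0.4,-0.34,0],[-0.73,-0.62,0],[-0.73,-0.62,0],[-0.73,-0.62,0],[-0.73,-0.62,0],[-0.73,-0.62,0],[-0.73,-0.62,0],[-0.73,-0.62,0],[-0.73,-0.62,0]],"spin":[0.91,0,0,0,0,0,0,0,0,0]}'; python3 -m jog '{"jaw":[90,90,90,90,90,90,90,90,90,90],"slide":[[-0.73,-0.62,0],[-0.73,-0.62,0],[-0.73,-0.62,0],[-0.73,-0.62,0],[-0.73,-0.62,0],[-0.73,-0.62,0],[-0.73,-0.62,0.3],[-0.73,-0.62,0.6],[-0.5,-0.4,0.6],[-0.3,-0.3,0.3]],"spin":[0,0,0,0,0,0,0,0,0,0]}';python3 plan.py 607 -291.1 6 146.8
```

```text
time_s: 21.3
ee_pos: [530.1, -36.0, 144.8]
ee_rot: [180.0, -0.0, 146.8]
force: [1.4, 0.1, 0.6]
gripper_width: 89.8
gripper_force: 0.0
time_s: 22.3
ee_pos: [603.3, -286.9, 88.8]
ee_rot: [-180.0, -0.1, 146.8]
force: [-0.3, 1.4, -0.2]
gripper_width: 90.0
gripper_force: 0.0
t 22.3 pos [ 603.3 -286.9   88.8] rot [-1.800e+02 -1.000e-01  1.468e+02] w 90.0 F [-0.3  1.4 -0.2] | spin units -0.0 then slide units [-0.19 -0.05  2.76]
```

```bash
python3 -m jog '{"jaw":[90,90],"slide":[[0,0,0.3],[0,0,0]],"spin":[0,0]}';python3 plan.py 607 -291.1 6 146.8
```

```text
time_s: 22.5
ee_pos: [602.8, -284.9, 80.4]
ee_rot: [180.0, -0.2, 146.8]
force: [-0.2, 0.5, 0.5]
gripper_width: 90.3
gripper_force: 0.0
t 22.5 pos [ 602.8 -284.9   80.4] rot [180.   -0.2 146.8] w 90.3 F [-0.2  0.5  0.5] | spin units 0.0 then slide units [-0.24 -0.1   2.48]
```

```bash
python3 -m jog '{"jaw":[90,90,90,90,90,90],"slide":[[-0.24,-0.1,0.4],[0,0,0.6],[0,0,0.6],[0,0,0.4],[0,0,0],[0,0,0]],"spin":[0,0,0,0,0,0]}';python3 plan.py 607 -291.1 6.5 146.8
```

```text
time_s: 23.1
ee_pos: [608.6, -292.2, 22.0]
ee_rot: [180.0, 0.0, 146.9]
force: [0.2, -0.9, -0.5]
gripper_width: 90.0
gripper_force: 0.0
t 23.1 pos [ 608.6 -292.2   22. ] rot [180.    0.  146.9] w 90.0 F [ 0.2 -0.9 -0.5] | spin units 0.01 then slide units [0.07 0.   0.52]
```

```bash
python3 -m jog '{"jaw":[90,90,90,90,50,50,50,50,50,50],"slide":[[0.04,0,0.3],[0,0,0.17],[0,0,0],[0,0,0],[0,0,0],[0,0,0],[0,0,0],[0,0,0],[0,0,0],[0,0,0]],"spin":[0,0,0,0,0,0,0,0,0,0]}' 30;python3 plan.py 607 -291.1 6.5 146.8;  python3 -m jog '{"jaw":[50,50,50,50,50,50],"slide":[[0,0,-0.3],[0,0,-0.7],[0,0,-0.8],[0,0,-0.8],[0,0,-0.3],[0,0,0]],"spin":[0,0,0,0,0,0]}'; python3 plan.py 646.4 106.5 19 144.1
```

```text
time_s: 24.1
ee_pos: [607.2, -291.8, 7.7]
ee_rot: [-180.0, 0.0, 146.8]
force: [-0.8, -0.8, 0.7]
gripper_width: 59.8
gripper_force: 30.0
t 24.1 pos [ 607.2 -291.8    7.7] rot [-180.     0.   146.8] w 59.8 F [-0.8 -0.8  0.7] | spin units 0.0 then slide units [0.02 0.02 0.04]
time_s: 24.7
ee_pos: [607.7, -291.9, 95.8]
ee_rot: [180.0, 0.1, 146.8]
force: [0.0, 0.1, -4.1]
gripper_width: 59.4
gripper_force: 30.0
t 24.7 pos [ 607.7 -291.9   95.8] rot [1.800e+02 1.000e-01 1.468e+02] w 59.4 F [ 0.   0.1 -4.1] | spin units 0.34 then slide units [ 6.75 11.51  2.55]
```

```bash
python3 -m jog '{"jaw":[50,50,50,50,50,50,50,50,50,50],"slide":[[0,0,0],[0.2,0.35,0],[0.43,0.73,0],[0.43,0.73,0],[0.43,0.73,0],[0.43,0.73,0],[0.43,0.73,0],[0.43,0.73,0],[0.43,0.73,0],[0.43,0.73,0]],"spin":[0.34,0,0,0,0,0,0,0,0,0]}'; python3 -m jog '{"jaw":[50,50,50,50,50,50,50,50,50,50],"slide":[[0.43,0.73,0],[0.43,0.73,0],[0.43,0.73,0],[0.43,0.73,0],[0.43,0.73,0],[0.43,0.73,0],[0.35,0.6,0],[0.18,0.34,0],[0,0,0],[0,0,0]],"spin":[0,0,0,0,0,0,0,0,0,0]}';python3 plan.py 646.4 106.5 20 144.1
```

```text
time_s: 25.7
ee_pos: [626.5, -75.1, 93.1]
ee_rot: [-180.0, -0.2, 144.2]
force: [-0.7, 0.4, -3.7]
gripper_width: 59.6
gripper_force: 30.0
time_s: 26.7
ee_pos: [644.9, 106.4, 93.9]
ee_rot: [-179.9, -0.0, 144.2]
force: [-0.2, -1.1, -4.6]
gripper_width: 59.9
gripper_force: 30.0
t 26.7 pos [644.9 106.4  93.9] rot [-179.9   -0.   144.2] w 59.9 F [-0.2 -1.1 -4.6] | spin units 0.01 then slide units [-0.04  0.03  2.46]
```

```bash
python3 -m jog '{"jaw":[50,50,50,50,50,50,50,50,50],"slide":[[-0.03,0.02,0.4],[0,0,0.6],[0,0,0.6],[0,0,0.5],[0,0,0.2],[0,0,0.1],[0,0,0],[0,0,0],[0,0,0]],"spin":[0,0,0,0,0,0,0,0,0]}'; python3 plan.py 646.4 106.5 19.2 144.1
```

```text
time_s: 27.6
ee_pos: [647.2, 106.8, 23.4]
ee_rot: [179.9, 0.1, 144.1]
force: [-0.3, -0.8, -3.1]
gripper_width: 59.9
gripper_force: 30.0
t 27.6 pos [647.2 106.8  23.4] rot [1.799e+02 1.000e-01 1.441e+02] w 59.9 F [-0.3 -0.8 -3.1] | spin units 0.0 then slide units [ 0.02 -0.02  0.14]
```

```bash
python3 -m jog '{"jaw":[50,50,50,50,50],"slide":[[0.02,-0.02,0.06],[0,0,0.05],[0,0,0.03],[0,0,0.02],[0,0,0]],"spin":[0,0,0,0,0]}'; python3 plan.py 646.4 106.5 19.2 144.1
```

```text
time_s: 28.1
ee_pos: [645.9, 106.7, 19.6]
ee_rot: [180.0, 0.0, 144.1]
force: [-2.3, -0.2, 6.4]
gripper_width: 59.7
gripper_force: 30.0
t 28.1 pos [645.9 106.7  19.6] rot [180.    0.  144.1] w 59.7 F [-2.3 -0.2  6.4] | spin units 0.0 then slide units [-0.02  0.01  0.01]
```

```bash
python3 -m jog '{"jaw":[70,80,90,90,90,90,90],"slide":[[0,0,0],[0,0,0],[0,0,0],[0,0,-0.3],[0,0,-0.7],[0,0,-0.8],[0,0,-0.8]],"spin":[0,0,0,0,0,0,0]}';  python3 plan.py 437.5 -201.9 6 33.2
```

```text
time_s: 28.8
ee_pos: [645.8, 106.6, 97.0]
ee_rot: [180.0, 0.0, 144.1]
force: [-0.1, 0.1, -0.2]
gripper_width: 89.8
gripper_force: 0.0
t 28.8 pos [645.8 106.6  97. ] rot [180.    0.  144.1] w 89.8 F [-0.1  0.1 -0.2] | spin units 13.86 then slide units [-11.44   4.8    3.03]
```

```bash
python3 -m jog '{"jaw":[90,90,90,90,90,90,90,90,90,90],"slide":[[0,0,0],[0,0,0],[0,0,0],[0,0,0],[0,0,0],[0,0,0],[0,0,0],[0,0,0],[0,0,0],[0,0,0]],"spin":[1,1,1,1,1,1,1,1,1,1]}'; python3 -m jog '{"jaw":[90,90,90,90,90],"slide":[[0,0,0],[0,0,0],[0,0,0],[0,0,0],[0,0,0]],"spin":[1,1,1,0.86,0]}'; python3 plan.py 437.5 -201.9 6 33.2
```

```text
time_s: 29.8
ee_pos: [646.0, 106.6, 96.4]
ee_rot: [180.0, -0.0, 63.8]
force: [0.7, -0.4, -1.3]
gripper_width: 90.0
gripper_force: 0.0
time_s: 30.3
ee_pos: [646.0, 106.6, 96.3]
ee_rot: [180.0, -0.0, 33.2]
force: [-0.4, -0.0, 0.3]
gripper_width: 90.1
gripper_force: 0.0
t 30.3 pos [646.  106.6  96.3] rot [180.   -0.   33.2] w 90.1 F [-0.4 -0.   0.3] | spin units 0.01 then slide units [-11.45   4.8    3.  ]
```

```bash
python3 -m jog '{"jaw":[90,90,90,90,90,90,90,90,90,90],"slide":[[-0.4,0.17,0],[-0.75,0.31,0],[-0.75,0.31,0],[-0.75,0.31,0],[-0.75,0.31,0],[-0.75,0.31,0],[-0.75,0.31,0],[-0.75,0.31,0],[-0.75,0.31,0],[-0.75,0.31,0]],"spin":[0,0,0,0,0,0,0,0,0,0]}'; python3 -m jog '{"jaw":[80,80,80,80,80,80,80,80,80],"slide":[[-0.75,0.31,0],[-0.75,0.31,0],[-0.75,0.31,0],[-0.75,0.31,0],[-0.75,0.31,0],[-0.35,0.2,0],[-0.2,0.09,0],[0,0,0],[0,0,0]],"spin":[0,0,0,0,0,0,0,0,0]}';python3 - <<'E'
from seg import *
for n in("top","side"):
    rgb=env.grab_frame(n); cv2.imwrite(f"pics/{n}3.png",rgb[:,:,::-1])
    (x0,y0,x1,y1,k)=(185,140,345,340,3) if n=="top" else (200,130,400,260,4)
    cv2.imwrite(f"pics/{n}3c.png",cv2.resize(rgb[y0:y1,x0:x1],None,fx=k,fy=k,interpolation=cv2.INTER_CUBIC)[:,:,::-1])
E
python3 plan.py 437.5 -201.9 6 33.2
```

```text
time_s: 31.3
ee_pos: [513.6, -86.5, 96.0]
ee_rot: [180.0, 0.0, 33.4]
force: [0.6, -1.4, 0.2]
gripper_width: 89.5
gripper_force: 0.0
time_s: 32.2
ee_pos: [437.7, -201.8, 95.8]
ee_rot: [-180.0, -0.0, 33.3]
force: [-0.6, 0.2, 0.1]
gripper_width: 79.6
gripper_force: 0.0
t 32.3 pos [ 437.8 -201.5   95.7] rot [-180.    -0.    33.3] w 80.2 F [ 0.3 -0.4  0. ] | spin units 0.01 then slide units [-0.02  0.    2.99]
```

View pics/top3c.png

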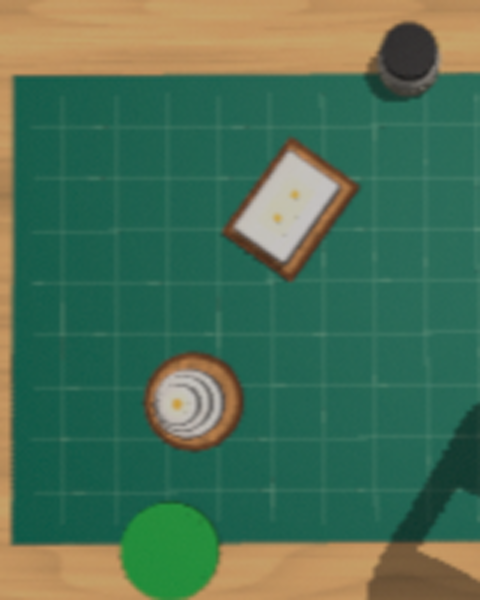

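View pics/side3c.png

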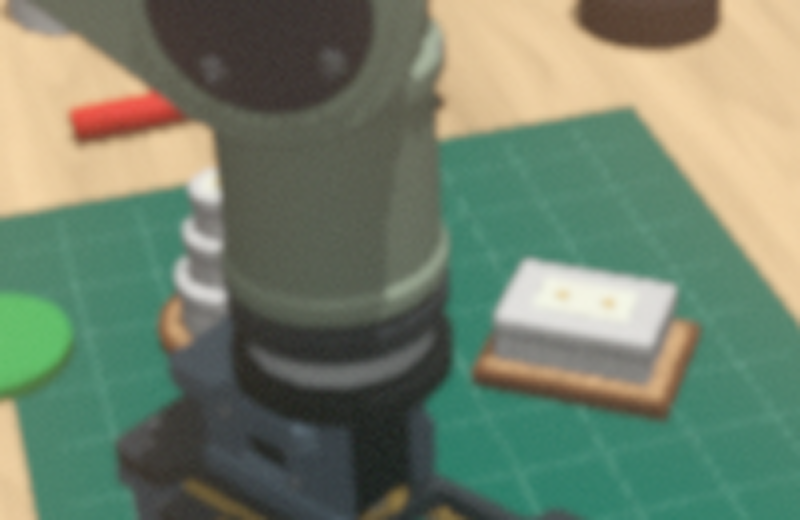

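Both crops look right. The three round tins stand concentric apart from the outward perspective shift (top stud at crop (177,404)), and the large oblong lies flat and aligned on its stand (centre about (286,206)). I'll check the numbers while gripping the last tin.

```bash
python3 -c "
from seg import *
print(plane('top',(177/3+185,404/3+140),104).round(1))
rgb=cv2.imread('pics/top3.png')[:,:,::-1].copy()
for c in blobs(masks(rgb)[0],(250,180,310,240),100):
    W=np.array([plane('top',q,44)[:2] for q in c.reshape(-1,2)],np.float32); r=cv2.minAreaRect(W); print(r)
"
python3 -m jog '{"jaw":[80,80,80,80,80,80,80,80],"slide":[[-0.02,0,0.4],[0,0,0.7],[0,0,0.7],[0,0,0.6],[0,0,0.4],[0,0,0.17],[0,0,0],[0,0,0]],"spin":[0,0,0,0,0,0,0,0]}';python3 plan.py 437.5 -201.9 6 33.2
```

```text
[458.9 200.6 104. ]
((644.5626220703125, 107.53697204589844), (60.25199508666992, 91.5414810180664), 54.13145446777344)
time_s: 33.1
ee_pos: [437.4, -202.4, 7.0]
ee_rot: [180.0, -0.0, 33.3]
force: [0.1, 0.1, 0.3]
gripper_width: 79.9
gripper_force: 0.0
t 33.1 pos [ 437.4 -202.4    7. ] rot [180.   -0.   33.3] w 79.9 F [0.1 0.1 0.3] | spin units 0.01 then slide units [ 0.01 -0.01  0.03]
```

```bash
python3 -m jog '{"jaw":[32,32,32,32,32,32,32,32],"slide":[[0,0,0],[0,0,0],[0,0,0],[0,0,0],[0,0,0],[0,0,0],[0,0,0],[0,0,0]],"spin":[0,0,0,0,0,0,0,0]}' 25; python3 -m jog '{"jaw":[32,32,32,32,32,32,32],"slide":[[0,0,-0.3],[0,0,-0.7],[0,0,-0.8],[0,0,-0.8],[0,0,-0.7],[0,0,-0.3],[0,0,0]],"spin":[0,0,0,0,0,0,0]}'; python3 -m jog '{"jaw":[32,32,32,32,32,32,32,32,32,32],"slide":[[0,0,0],[0,0,0],[0,0,0],[0,0,0],[0,0,0],[0,0,0],[0,0,0],[0,0,0],[0,0,0],[0,0,0]],"spin":[-0.5,-1,-1,-1,-1,-1,-1,-1,-1,-1]}'; python3 -m jog '{"jaw":[32,32,32,32,32,32],"slide":[[0,0,0],[0,0,0],[0,0,0],[0,0,0],[0,0,0],[0,0,0]],"spin":[-1,-1,-1,-0.9,-0.46,0]}'; python3 plan.py 645.5 107 51 144.1
```

```text
time_s: 33.9
ee_pos: [436.7, -202.3, 6.7]
ee_rot: [-180.0, 0.0, 33.2]
force: [-1.4, 1.2, 2.7]
gripper_width: 42.1
gripper_force: 25.0
time_s: 34.6
ee_pos: [437.6, -202.8, 115.8]
ee_rot: [179.8, -0.1, 33.2]
force: [-0.1, 0.0, -1.7]
gripper_width: 41.8
gripper_force: 25.0
time_s: 35.6
ee_pos: [435.9, -202.0, 113.1]
ee_rot: [-179.9, -0.1, 109.6]
force: [0.3, -0.6, -0.7]
gripper_width: 42.1
gripper_force: 25.0
time_s: 36.2
ee_pos: [436.0, -202.1, 113.3]
ee_rot: [-180.0, -0.2, 144.1]
force: [0.1, 0.7, -1.3]
gripper_width: 41.7
gripper_force: 25.0
t 36.2 pos [ 436.  -202.1  113.3] rot [-180.    -0.2  144.1] w 41.7 F [ 0.1  0.7 -1.3] | spin units 0.0 then slide units [ 0.38 12.44  2.07]
```

```bash
python3 -m jog '{"jaw":[32,32,32,32,32,32,32,32,32,32],"slide":[[0.02,0.4,0],[0.02,0.76,0],[0.02,0.76,0],[0.02,0.76,0],[0.02,0.76,0],[0.02,0.76,0],[0.02,0.76,0],[0.02,0.76,0],[0.02,0.76,0],[0.02,0.76,0]],"spin":[0,0,0,0,0,0,0,0,0,0]}'; python3 -m jog '{"jaw":[32,32,32,32,32,32,32,32,32,32],"slide":[[0.03,0.76,0],[0.03,0.76,0],[0.03,0.76,0],[0.03,0.76,0],[0.03,0.76,0],[0.03,0.76,0],[0,0.4,0],[0,0.24,0],[0,0,0],[0,0,0]],"spin":[0,0,0,0,0,0,0,0,0,0]}'; python3 plan.py 645.5 107 52 144.1
```

```text
time_s: 37.2
ee_pos: [559.7, -21.2, 114.0]
ee_rot: [-180.0, -0.1, 144.1]
force: [0.3, -0.6, -2.1]
gripper_width: 41.9
gripper_force: 25.0
time_s: 38.2
ee_pos: [645.8, 106.1, 114.4]
ee_rot: [-179.9, -0.0, 144.1]
force: [-0.2, 0.3, -1.8]
gripper_width: 42.2
gripper_force: 25.0
t 38.2 pos [645.8 106.1 114.4] rot [-179.9   -0.   144.1] w 42.2 F [-0.2  0.3 -1.8] | spin units -0.0 then slide units [0.02 0.02 2.08]
```

Seated TCP height should be about 44 + 6.7 = 50.7.

```bash
python3 -m jog '{"jaw":[32,32,32,32,32,32,32,32],"slide":[[0.01,0.01,0.3],[0,0,0.6],[0,0,0.6],[0,0,0.4],[0,0,0.15],[0,0,0.03],[0,0,0],[0,0,0]],"spin":[0,0,0,0,0,0,0,0]}'; python3 plan.py 645.5 107 50.7 144.1
```

```text
time_s: 39.0
ee_pos: [647.0, 107.1, 53.1]
ee_rot: [179.9, 0.1, 144.1]
force: [-0.2, 1.1, -0.9]
gripper_width: 42.1
gripper_force: 25.0
t 39.0 pos [647.  107.1  53.1] rot [1.799e+02 1.000e-01 1.441e+02] w 42.1 F [-0.2  1.1 -0.9] | spin units 0.0 then slide units [ 0.04 -0.03  0.08]
```

```bash
python3 -m jog '{"jaw":[32,32,32,32,32],"slide":[[0.03,-0.02,0.04],[0,0,0.03],[0,0,0.02],[0,0,0],[0,0,0]],"spin":[0,0,0,0,0]}'; python3 plan.py 645.5 107 50.7 144.1
```

```text
time_s: 39.5
ee_pos: [645.3, 107.2, 50.7]
ee_rot: [180.0, 0.0, 144.1]
force: [-1.2, -0.1, 5.2]
gripper_width: 41.5
gripper_force: 25.0
t 39.5 pos [645.3 107.2  50.7] rot [180.    0.  144.1] w 41.5 F [-1.2 -0.1  5.2] | spin units 0.0 then slide units [-0.01 -0.    0.  ]
```

```bash
python3 -m jog '{"jaw":[50,60,70,80,80,80,80,80],"slide":[[0,0,0],[0,0,0],[0,0,0],[0,0,-0.3],[0,0,-0.7],[0,0,-0.8],[0,0,-0.8],[0,0,-0.5]],"spin":[0,0,0,0,0,0,0,0]}'; python3 -m jog '{"jaw":[80,80,80,80,80,80,80,80,80,80],"slide":[[0,-0.5,0],[0,-0.9,0],[0,-0.9,0],[0,-0.9,0],[0,-0.9,0],[0,-0.9,0],[0,-0.9,0],[0,-0.9,0],[0,-0.9,0],[0,-0.9,0]],"spin":[0,0,0,0,0,0,0,0,0,0]}'; python3 -m jog '{"jaw":[80,80,80,80,80],"slide":[[0,-0.8,0],[0,-0.8,0],[0,-0.5,0],[0,0,0],[0,0,0]],"spin":[0,0,0,0,0]}'
python3 - <<'E'
from seg import *
rgb=env.grab_frame("top"); cv2.imwrite("pics/top4.png",rgb[:,:,::-1])
cv2.imwrite("pics/top4c.png",cv2.resize(rgb[140:340,150:410],None,fx=3,fy=3,interpolation=cv2.INTER_CUBIC)[:,:,::-1])
f=rgb.astype(float); s=np.clip(f[...,0]-f[...,2]-30,0,None); yy,xx=np.mgrid[:480,:640]
for c in blobs(masks(rgb)[0],(250,180,310,240),60):
    W=np.array([plane('top',q,72)[:2] for q in c.reshape(-1,2)],np.float32); print(cv2.minAreaRect(W))
E
```

```text
time_s: 40.3
ee_pos: [646.2, 107.2, 145.3]
ee_rot: [179.9, 0.1, 144.1]
force: [0.4, 0.1, -0.2]
gripper_width: 79.6
gripper_force: 0.0
time_s: 41.3
ee_pos: [491.6, -103.1, 141.7]
ee_rot: [-179.9, -0.1, 144.1]
force: [-0.3, -0.6, 0.6]
gripper_width: 80.0
gripper_force: 0.0
time_s: 41.8
ee_pos: [457.0, -152.9, 142.4]
ee_rot: [180.0, -0.0, 144.1]
force: [0.8, -0.8, -0.2]
gripper_width: 79.8
gripper_force: 0.0
((641.1570434570312, 105.24302673339844), (58.937984466552734, 89.5450668334961), 54.131439208984375)
```

View pics/top4c.png

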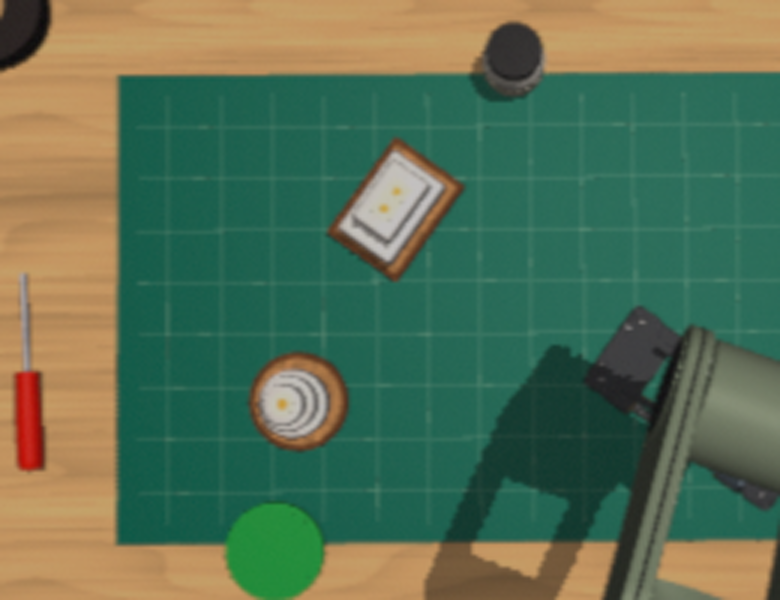

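Both stacks stand complete and aligned, and the jar and screwdriver have not moved. I'll check the small oblong's stud midpoint (crop (390,200)) on the z = 72 plane, then hand in.

```bash
python3 -c "
from seg import *
p=plane('top',(390.5/3+150,200/3+140),72); print(p.round(1))
if np.hypot(p[0]-645,p[1]-107)<5: print(env.job_done())"
```

```text
[646.7 105.2  72. ]
the job is handed in; nothing more can be done
None
```

I handed the job in at about 42 s with both stacks built: by camera, the top tins and the large oblong sit within about 3 mm of where they should be, and the jar and screwdriver look unmoved. The hammer was out of the last view, and no verdict came back.

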